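# Pull the water filter from its housing and present it

### The job

Take the filter insert out of the metal water filter housing: push the lock slide on its front deck all the way to its end stop (towards the housing's left), then swing the flap up by its T-knob until it stands upright or leans back, and let it stay open. Draw the insert out by its fin and finish while still holding it, upright and still, over the middle of the wooden board, 10 to 20 cm above it: do not set it down or let go, the program ends with the insert in the gripper. Leave the board and the other things on the worktop where they are.

Things in the scene. Friction and masses are not known exactly. Their poses are not given: they have to be found in the camera images.
- housing: Metal water filter housing, 180 (x) by 152 mm (y), fixed, yawed up to 0.3 rad. Origin: centre of its underside, on the worktop; x front to back (away from the robot), y to its left, z up. Its front 54 mm is a closed deck, top 100 mm up, with the lock slide. Behind it an open well under the flap: inside x -36 to +84, y -70 to +70 mm, floor at z 14, rim at z 100 mm.
- slot (a point): Middle of the insert's slot on the well floor (housing x 12, y 0, z 14 mm): two guide rails along housing x, inner faces 30 mm apart, 30 mm high, with low stops at both ends. Axes as the housing's.
- lock (a joint): Lock slide on the front deck, m: slides along the housing's +y; 0 fully locked, 0.045 the end stop (unlocked); starts between 0 and 0.012. Friction about 1.5 N; stays where it is left. Below about 0.019 its bolt lies over a lip of the flap, which then cannot open.
- lock_grip (a point): Grip point of the lock slide: on its upright black grip, 14 mm thick along housing y, 26 mm along x, top 33 mm above the deck; this point is 24 mm above the deck, at housing x -66 mm, y = -22 mm + slide value.
- flap (a joint): Flap hinge, rad: 0 closed, 1.57 upright, stop at 1.9 (leaning back). The hinge line runs along housing y at the back (housing x 88 mm, z 106 mm); the front edge swings up and away from the robot. The hinge is stiff (0.13 N m, some 1 to 2 N at the knob): the flap stays at whatever angle it is left.
- flap_hinge (a point): Middle of the flap's hinge line; its axes turn with the flap (y along the hinge line).
- flap_knob (a point): Centre of the flap's black T-knob: a cylinder 16 mm thick, 30 mm long along housing y on a 12 mm stem, 40 mm above the flap's top face (146 mm above the worktop when shut), 113 mm in front of the hinge line. The flap reaches 15 mm farther forward, its small lip 28 mm. Pinched by its two ends, the knob turns between the pads as the flap swings.
- insert: Filter insert, under the flap: white block 64 (x) x 26 (y) x 50 mm high with a flat upright fin on top. Origin: centre of its underside; z up, x and y as the housing's. Total height 82 mm, 84 to 168 g. It stands loosely on the well floor between the guide rails (2 mm play each side), its centre at housing x 4 to 20 mm, y 0.
- insert_fin (a point): Grip point in the fin of the insert: the fin is 40 mm (x) by 10 mm (y) and reaches from 48 to 82 mm above the insert's underside; this point is 70 mm above the underside, on its middle axis.
- board: Flat wooden serving board lying loose on the worktop, right of the housing, 150 x 270 x 12 mm. Origin: centre of its underside; y along its length, z up.
- jigger: Bystander: waisted steel double jigger, 47x47x78 mm. Origin: centre of its underside.
- tamper: Bystander: tamper with waisted handle, 58x58x86 mm. Origin: centre of its underside.
- cup: Bystander: small open steel cup, 56x56x32 mm. Origin: centre of its underside.
- tumbler: Bystander: clear glass tumbler, 81x81x91 mm. Origin: centre of its underside.
- tub: Bystander: round lidded tub, 99x98x105 mm. Origin: centre of its underside.
- mill: Bystander: small shaker jar with a domed steel top, 44x44x90 mm. Origin: centre of its underside.

How it is judged:
By the outcome, as a careful person would: the job done as asked, in the order asked, and still so for the second after the job is handed in, while the arm keeps its last pose, push and grip.
It also fails if it takes over 64 s, if anything falls off the work surface, if the arm or the gripper's body presses on something with over 40 N, if the wrist force passes 120 N, or if a joint passes its speed limit or range.

### The arm

A 6-joint arm with a two-finger parallel gripper is mounted at the origin on a cart in front of the work surface, level with it; the furniture and walls round the work are solid. World frame = base frame: x ahead of the robot, y to its left, z up, the work surface at z = 0. Lengths are in m, angles in degrees, forces in N, time in s.
With the tool pointing down it reaches from about 0.25 to 0.775 m from the base axis. Payload 4 kg.
Tool frame: the origin (TCP) lies midway between the tips of the shut fingers; the grasp point (between the pads) lies 19 mm behind it; z points along the fingers, y is the line along which they close (so a half turn about z gives the same grasp; the last joint's range is limited). The gripper opens to 85 mm and grips with 20 to 120 N. Pads are 22 mm wide; open, the fingers measure 114 mm over their backs; the gripper's body (76 mm by 85 mm) begins 54 mm behind the grasp point. The pads swing forward as they close: fully open they stand 13 mm farther back than shut.
Start: joints at [57.405, 4.996, 78.535, -0, 96.463, -5.907], TCP at [0.247, 0.491, 0.231] pointing down, gripper open.
Joint ranges: [-177.83, 177.83], [-43.37, 116.18], [15.69, 146.23], [-61.86, 241.86], [9.47, 152.12], [-147.06, 147.06]. Speed limits (degrees/s): [159.86, 159.86, 180, 180, 180, 180].

### API

Orientations are given as [roll, pitch, yaw] about the fixed x, y, z axes, in that order (R = Rz(yaw) Ry(pitch) Rx(roll)).
In Python, from rig import robot, cams, job gives the robot as it stands. The module is installed in compiled form; this text tells all that it offers.
- The arm moves only by the tool step_arm, never from a script. Its argument "moves" is a list of rows, each an object with "slide": the shift along the tool's x, y, z in mm, a list of three; "turn": the turn about the tool's z in rad. In form: [{"slide": [dx, dy, dz], "turn": turn}, ...]. A call has exactly 10 rows; each row shifts and turns the commanded pose from where the row before left it, along the tool's axes as they then stand; what a row does not reach is not made up. A row lasts 1/12 s, in which the tool goes at most 41.7 mm and 7.16 degrees, less where a joint would pass 70% of its speed; a pose out of reach is approached as far as the arm can. A call with a gripper value outside its range is refused whole. "gripper" is the opening, from -1 (shut) to 1 (fully open), set as the call begins (left out, the last holds). The fingers move at their own pace and stop on an object; "squeeze" is the grip in N (left out, the last holds). Time passes only in rows, so rows that do not move let the fingers close, or fill a call up. It gives the time, the measured TCP pose, the force, the opening and the grip force at its end, in the units of the state.
- robot.state(): the state, without advancing time (a new reading comes with each control period).
- cams.grab_frame(name): name is "side" or "top"; returns the picture (420x560x3 uint8, blue, green, red); there is no depth.
- cams.camera_model(name): a dict with "fov_y" (degrees; the focal length in pixels is half the picture's height over the tangent of half this angle, whatever the lens; pixels are square), "cx", "cy" (the principal point, pixels), "distortion" ([k1, k2, p1, p2, k3] as OpenCV has them; the pictures are not rectified), "rvec" (rotation vector, rad) and "tvec" (3), from world to camera coordinates, as OpenCV has them. Camera axes: x right, y down, z forward; pixel columns grow to the right and rows downward; lengths in m; the calibration is good to about 2 mm. A picture is of the moment at which its call begins. camera_model takes no time and is no camera call.
- job.finish_job(): hands the job in; it is judged then, once.
The state is a dict: "time_s": time; "joint_pos": joint angles; "joint_velocities": joint speeds; "tau": joint torques, N m; "tool_pos": TCP position; "eef_rot": TCP orientation; "force": force on the tool from outside, world axes, zero at the start; "torque": the same for the moment, N m; "gripper_width": finger opening in m; "gripper_force": force on a finger pad.
Only numpy, scipy, OpenCV 4.12 (cv2) and the standard library are available. Lean on these libraries where they do the work, as an engineer would, in place of code of your own. Each camera call takes 0.05 s, during which the arm holds its last target. There are 200 camera calls.

## Working session

There is one attempt and no reset: what is moved stays moved. The work goes in short steps, Python scripts to look and compute and a tool call to move; the robot and the scene stay as the last step left them, time stands still between calls to the robot, and variables do not carry over. Pictures are saved under pics/ and viewed, at most 10 in all, crops included, and the job is handed in when it is done.

Besides the shell and the picture viewer there is one more tool, called after ">>>" as a command line: name --argument value ..., lists and objects as JSON in quotes. step_arm: Moves the arm, as the interface text tells. Its arguments: {"type":"object","properties":{"moves":{"type":"array","items":{"type":"object","properties":{"slide":{"type":"array","items":{"type":"number"}},"turn":{"type":"number"}}}},"gripper":{"type":"number"},"squeeze":{"type":"number"}},"required":["moves"]}

```bash
mkdir -p pics; python3 - <<'E'
from rig import robot,cams,job
import cv2
for n in("side","top"):
    cv2.imwrite(f"pics/{n}0.png",cams.grab_frame(n)); print(n,cams.camera_model(n))
print(robot.state())
E
```

```text
side {'fov_y': 43.517440065568486, 'cx': 288.6271209508151, 'cy': 205.00088913187972, 'distortion': array([-0.04164609,  0.        ,  0.        ,  0.        ,  0.        ]), 'rvec': array([ 2.17955534, -0.63380825,  0.28861273]), 'tvec': array([-0.52043523,  0.26311357,  1.46386658])}
top {'fov_y': 55.60011477478606, 'cx': 285.21389727059744, 'cy': 211.05930580372794, 'distortion': array([-0.11365901,  0.        ,  0.        ,  0.        ,  0.        ]), 'rvec': array([ 2.23334286, -2.16778546,  0.06196723]), 'tvec': array([-0.04583483,  0.57844169,  1.46124302])}
{'time_s': 0.1, 'joint_pos': array([ 5.74033902e+01,  5.03618859e+00,  7.86187825e+01,  1.36995942e-05,
        9.64648484e+01, -5.90710347e+00]), 'joint_velocities': array([-0.08012101, -0.02155281, -0.27157421,  0.05822152, -0.07022107,
       -0.02754542]), 'tau': array([ 3.06056398e-03, -3.53012502e+01, -3.14221036e+01, -1.15575981e-04,
        7.90254126e-03,  2.13344845e-05]), 'tool_pos': array([0.24678209, 0.49099653, 0.23021978]), 'eef_rot': array([-1.79880818e+02, -1.23448545e-02,  1.53310482e+02]), 'force': array([0.25989926, 1.27987317, 0.97100915]), 'torque': array([-0.01786218,  0.00571439,  0.00265701]), 'gripper_force': 0.0, 'gripper_width': 0.0851581897016315}
```

View pics/side0.png

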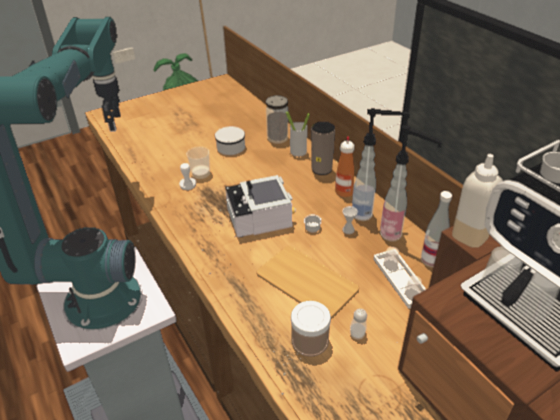

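View pics/top0.png

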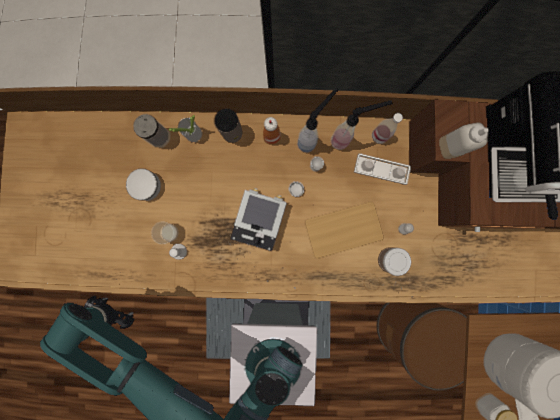

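The top view shows the housing at about (260,219), the board at (345,233), and the tub at (397,262). In the side view the housing is at about (260,205) and the board at (307,285). Next I'll zoom in on the housing.

```bash
cat > h.py <<'E'
import numpy as np,cv2
from rig import robot,cams,job
def cam(n):
    m=cams.camera_model(n); f=210/np.tan(np.radians(m['fov_y']/2))
    K=np.array([[f,0,m['cx']],[0,f,m['cy']],[0,0,1.]]); return K,m['distortion'],m['rvec'],m['tvec']
def ray(n,uv):
    K,d,r,t=cam(n); R=cv2.Rodrigues(r)[0]
    p=cv2.undistortPoints(np.array([[uv]],float),K,d)[0,0]
    return -R.T@t, R.T@np.array([p[0],p[1],1])
def plane(n,uv,z):
    o,v=ray(n,uv); return o+v*(z-o[2])/v[2]
def tri(us,ut):
    o1,v1=ray("side",us);o2,v2=ray("top",ut)
    s=np.linalg.lstsq(np.c_[v1,-v2],o2-o1,rcond=None)[0]
    a=o1+s[0]*v1;b=o2+s[1]*v2; return (a+b)/2,np.linalg.norm(a-b)
def proj(n,P):
    K,d,r,t=cam(n); return cv2.projectPoints(np.array(P,float).reshape(-1,3),r,t,K,d)[0][:,0]
E
python3 - <<'E'
import cv2,numpy as np
t=cv2.imread('pics/top0.png')[180:260,225:295];s=cv2.imread('pics/side0.png')[165:245,215:305]
t=cv2.resize(t,None,fx=5.5,fy=5.5,interpolation=cv2.INTER_CUBIC);s=cv2.resize(s,None,fx=4.4,fy=5.5,interpolation=cv2.INTER_CUBIC)
cv2.imwrite('pics/crop0.png',np.hstack([t,s]));print(t.shape,s.shape)
E
```

```text
(440, 385, 3) (440, 396, 3)
```

View pics/crop0.png

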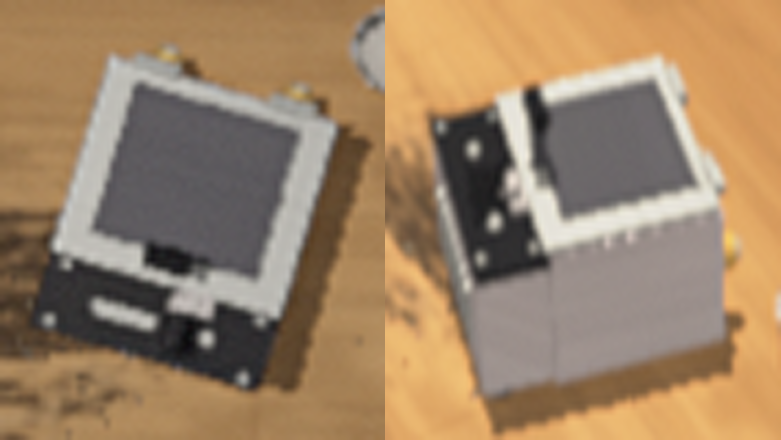

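```bash
python3 - <<'E'
from h import *
T=lambda x,y:((x+.5)/5.5-.5+225,(y+.5)/5.5-.5+180); S=lambda x,y:((x-385+.5)/4.4-.5+215,(y+.5)/5.5-.5+165)
for k,t,s,z in [("FL",(35,325),(433,115),.1),("FR",(262,388),(467,285),.1),("BL",(110,55),(660,57),.106),("BR",(337,122),(720,207),.106),("knob",(170,258),(538,118),.146)]:
    print(k,plane("top",T(*t),z).round(4),plane("side",S(*s),z).round(4),[np.round(x,4) for x in tri(S(*s),T(*t))])
b=cv2.imread('pics/top0.png')
FL,FR,BL,BR=[plane("top",T(*t),z)[:2] for t,z in [((35,325),.1),((262,388),.1),((110,55),.106),((337,122),.106)]]
a=lambda v:np.arctan2(v[1],v[0]); L=np.linalg.norm
print("yaws",a(BL-FL),a(BR-FR),a(FL-FR)-np.pi/2,a(BL-BR)-np.pi/2,"len",L(BL-FL),L(BR-FR),L(FL-FR),L(BL-BR), (FL+FR)/2)
# board corners
g=cv2.cvtColor(b,cv2.COLOR_BGR2HSV)
for (u,v) in [(345,233),(320,200),(300,270),(345,270)]: print(g[v,u],b[v,u])
t=cv2.resize(b[190:285,285:425],None,fx=5.5,fy=5.5,interpolation=cv2.INTER_CUBIC);cv2.imwrite('pics/board0.png',t)
E
```

```text
FL [0.4735 0.158  0.1   ] [0.4763 0.1615 0.1   ] [array([0.474 , 0.1574, 0.1036]), np.float64(0.001)]
FR [0.4381 0.0131 0.1   ] [0.4258 0.0104 0.1   ] [array([0.4334, 0.0155, 0.0931]), np.float64(0.0098)]
BL [0.6457 0.1158 0.106 ] [0.6424 0.1132 0.106 ] [array([0.6453, 0.1165, 0.103 ]), np.float64(0.0017)]
BR [ 0.6075 -0.0292  0.106 ] [ 0.6035 -0.0323  0.106 ] [array([ 0.6069, -0.0288,  0.1023]), np.float64(0.002)]
knob [0.5181 0.0708 0.146 ] [0.5126 0.062  0.146 ] [array([0.5178, 0.0716, 0.1378]), np.float64(0.0009)]
yaws -0.24052781398556175 -0.2450538739997457 -0.2391828320311855 -0.25777645722316267 len 0.1773488726530038 0.17456340447358074 0.14915725978902833 0.14996951521454435 [0.45580102 0.08558269]
[ 17 130 169] [ 83 132 169]
[ 16 127 159] [ 80 123 159]
[ 16 128 153] [ 76 116 153]
[ 15 119 163] [ 87 126 163]
```

View pics/board0.png

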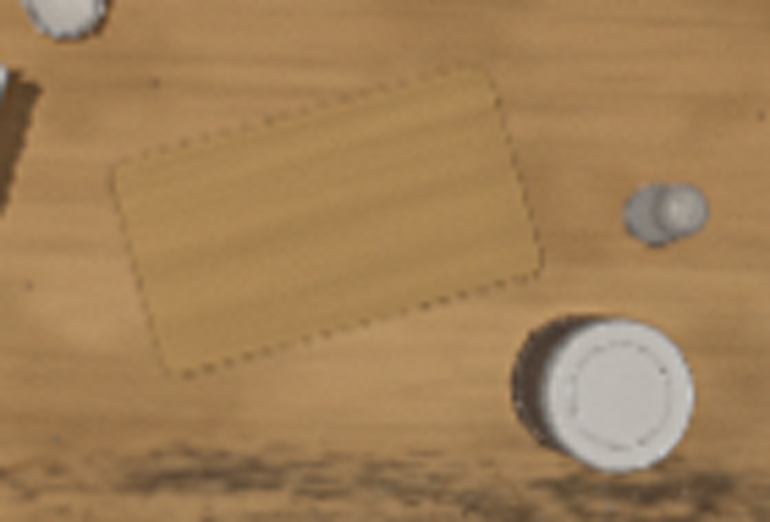

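```bash
cat >> h.py <<'E'
C=np.array([.5415,.0643]);Y=-.245
RH=np.array([[np.cos(Y),-np.sin(Y)],[np.sin(Y),np.cos(Y)]])
def hw(p): return (np.asarray(p)[:2]-C)@RH   # world->housing
def wh(p): return C+RH@np.asarray(p)[:2]
E
python3 - <<'E'
from h import *
T=lambda x,y:((x+.5)/5.5-.5+225,(y+.5)/5.5-.5+180)
im=cv2.imread('pics/top0.png')
for c in [(178,315),(178,335),(170,258)]: 
  print(hw(plane("top",T(*c),.133)).round(4),hw(plane("top",T(*c),.146)).round(4))
for s in(0,.006,.012): 
  q=proj("top",np.r_[wh([-.066,-.022+s]),.13])[0]; print(s,(q-[225,180])*5.5)
bc=[plane("top",((x+.5)/5.5-.5+285,(y+.5)/5.5-.5+190),.012)[:2] for x,y in [(113,163),(485,67),(542,270),(177,377)]]
bc=np.array(bc);print(bc,bc.mean(0),np.linalg.norm(bc-np.roll(bc,1,0),axis=1))
for n,uv,z in [("tub",(397,261),.105),("cup",(297,189),.03),("ketch",(270,120),.15),("b1",(311,125),.2)]:print(n,plane("top",uv,z))
st=robot.state();print(st['tool_pos'],hw(st['tool_pos']))
E
```

```text
[-0.0569 -0.0129] [-0.0564 -0.0136]
[-0.0687 -0.0162] [-0.0682 -0.0169]
[-0.0244  0.0015] [-0.0243  0.0007]
0 [186.22239982 330.89624042]
0.006 [176.89863371 328.25528298]
0.012 [167.57685736 325.61398969]
[[ 0.55155538 -0.10335645]
 [ 0.6242578  -0.35508271]
 [ 0.48742404 -0.3970693 ]
 [ 0.40886265 -0.1504662 ]] [ 0.51802497 -0.25149367] [0.15026823 0.26201479 0.14313054 0.25881457]
tub [ 0.41188345 -0.42438006  0.105     ]
cup [ 0.661248   -0.06938689  0.03      ]
ketch [0.88309479 0.03363759 0.15      ]
b1 [ 0.85663943 -0.10371668  0.2       ]
[0.24678209 0.49099653 0.23021978] [-0.38941478  0.34246853]
```

>>> step_arm --moves '[{"slide":[0,0,0],"turn":-0.11},{"slide":[0,0,0],"turn":-0.111},{"slide":[-20,-22,0],"turn":0},{"slide":[-20,-22,0],"turn":0},{"slide":[-20,-22,0],"turn":0},{"slide":[-20,-22,0],"turn":0},{"slide":[-20,-22,0],"turn":0},{"slide":[-20,-22,0],"turn":0},{"slide":[-20,-22,0],"turn":0},{"slide":[-20,-22,0],"turn":0}]' --gripper 0

```text
time_s: 0.93
tool_pos: [0.3598, 0.2804, 0.2308]
eef_rot: [-180.0, -0.0, 166.0]
force: [0.6, 0.2, 0.0]
gripper_width: 0.0428
gripper_force: 0.0
```

>>> step_arm --moves '[{"slide":[-20,-22,0],"turn":0},{"slide":[-20,-22,0],"turn":0},{"slide":[-20,-22,0],"turn":0},{"slide":[-20,-22,0],"turn":0},{"slide":[-20,-22,0],"turn":0},{"slide":[-20,-22,0],"turn":0},{"slide":[-20,-22,0],"turn":0},{"slide":[-20,-22,0],"turn":0},{"slide":[0,0,0],"turn":0},{"slide":[0,0,0],"turn":0}]'

```text
time_s: 1.77
tool_pos: [0.4723, 0.0712, 0.2305]
eef_rot: [-180.0, -0.1, 165.8]
force: [0.2, 0.2, 0.3]
gripper_width: 0.043
gripper_force: 0.0
```

```bash
python3 - <<'E'
from h import *
s=robot.state();print(s['time_s'],hw(s['tool_pos']),s['tool_pos'],s['eef_rot'],s['gripper_width'],s['force'])
E
```

```text
1.7667 [-0.06883666 -0.01007868] [0.47227434 0.07121907 0.23051214] [-1.79992261e+02 -1.03393273e-01  1.65798617e+02] 0.04295071351450577 [0.17302325 0.24758662 0.2732128 ]
```

>>> step_arm --moves '[{"slide":[-3,-6,0],"turn":0},{"slide":[0,0,20],"turn":0},{"slide":[0,0,20],"turn":0},{"slide":[0,0,20],"turn":0},{"slide":[0,0,20],"turn":0},{"slide":[0,0,15],"turn":0},{"slide":[0,0,10],"turn":0},{"slide":[0,0,10],"turn":0},{"slide":[0,0,7],"turn":0},{"slide":[0,0,0],"turn":0}]'

```text
time_s: 2.6
tool_pos: [0.4727, 0.0661, 0.108]
eef_rot: [-180.0, -0.1, 166.0]
force: [0.2, -0.3, -0.1]
gripper_width: 0.0427
gripper_force: 0.0
```

>>> step_arm --moves '[{"slide":[0,0,0],"turn":0},{"slide":[0,0,0],"turn":0},{"slide":[0,0,0],"turn":0},{"slide":[0,0,0],"turn":0},{"slide":[0,0,0],"turn":0},{"slide":[0,0,0],"turn":0},{"slide":[0,0,0],"turn":0},{"slide":[0,0,0],"turn":0},{"slide":[0,0,0],"turn":0},{"slide":[0,0,0],"turn":0}]' --gripper -1 --squeeze 20

```text
time_s: 3.43
tool_pos: [0.4744, 0.066, 0.1104]
eef_rot: [179.9, 0.1, 166.0]
force: [0.9, 1.6, 5.1]
gripper_width: 0.0138
gripper_force: 20.2
```

```bash
python3 - <<'E'
from h import *
s=robot.state();print(s['time_s'],hw(s['tool_pos']),s['tool_pos'],s['eef_rot'],s['gripper_width'],s['force'])
E
```

```text
3.4333 [-0.06548711 -0.01463631] [0.47441838 0.06598508 0.11041046] [1.79940803e+02 1.23550348e-01 1.65973941e+02] 0.013813139496873982 [0.85360494 1.5535971  5.13883208]
```

>>> step_arm --moves '[{"slide":[0,0,-2],"turn":0},{"slide":[0,4,0],"turn":0},{"slide":[0,4,0],"turn":0},{"slide":[0,4,0],"turn":0},{"slide":[0,4,0],"turn":0},{"slide":[0,4,0],"turn":0},{"slide":[0,4,0],"turn":0},{"slide":[0,4,0],"turn":0},{"slide":[0,4,0],"turn":0},{"slide":[0,2,0],"turn":0}]'

```text
time_s: 4.27
tool_pos: [0.4828, 0.0983, 0.1106]
eef_rot: [-179.9, 0.1, 166.0]
force: [5.1, -2.1, -3.8]
gripper_width: 0.0134
gripper_force: 20.2
```

>>> step_arm --moves '[{"slide":[0,1,0],"turn":0},{"slide":[0,1,0],"turn":0},{"slide":[0,1,0],"turn":0},{"slide":[0,1,0],"turn":0},{"slide":[0,0,0],"turn":0},{"slide":[0,0,0],"turn":0},{"slide":[0,0,0],"turn":0},{"slide":[0,0,0],"turn":0},{"slide":[0,0,0],"turn":0},{"slide":[0,0,0],"turn":0}]'

```text
time_s: 5.1
tool_pos: [0.4838, 0.102, 0.1106]
eef_rot: [-179.9, 0.1, 165.9]
force: [4.5, -2.4, -4.4]
gripper_width: 0.0133
gripper_force: 20.1
```

```bash
python3 - <<'E'
from h import *
s=robot.state();print(s['time_s'],hw(s['tool_pos']),s['tool_pos'],s['eef_rot'],s['gripper_width'],s['force'])
E
```

```text
5.1 [-0.06512066  0.02256465] [0.48379721 0.10198624 0.11062853] [-1.79922229e+02  1.14953423e-01  1.65947684e+02] 0.013349353598189445 [ 4.54953469 -2.4371552  -4.43713969]
```

>>> step_arm --moves '[{"slide":[0,1,0],"turn":0},{"slide":[0,1,0],"turn":0},{"slide":[0,1,0],"turn":0},{"slide":[0,1,0],"turn":0},{"slide":[0,0,0],"turn":0},{"slide":[0,0,0],"turn":0},{"slide":[0,0,0],"turn":0},{"slide":[0,0,0],"turn":0},{"slide":[0,0,0],"turn":0},{"slide":[0,0,0],"turn":0}]'

```text
time_s: 5.93
tool_pos: [0.4843, 0.1038, 0.1106]
eef_rot: [-179.7, 0.1, 165.9]
force: [3.8, -7.2, -2.6]
gripper_width: 0.0138
gripper_force: 20.2
```

>>> step_arm --moves '[{"slide":[0,1,0],"turn":0},{"slide":[0,1,0],"turn":0},{"slide":[0,1,0],"turn":0},{"slide":[0,0,0],"turn":0},{"slide":[0,0,0],"turn":0},{"slide":[0,0,0],"turn":0},{"slide":[0,0,0],"turn":0},{"slide":[0,0,0],"turn":0},{"slide":[0,0,0],"turn":0},{"slide":[0,0,0],"turn":0}]'

```text
time_s: 6.77
tool_pos: [0.4843, 0.104, 0.1106]
eef_rot: [-179.3, 0.1, 165.9]
force: [1.5, -15.9, -1.9]
gripper_width: 0.0135
gripper_force: 21.0
```

>>> step_arm --moves '[{"slide":[0,-2,0],"turn":0},{"slide":[0,-2,0],"turn":0},{"slide":[0,0,0],"turn":0},{"slide":[0,0,0],"turn":0},{"slide":[0,0,0],"turn":0},{"slide":[0,0,0],"turn":0},{"slide":[0,0,0],"turn":0},{"slide":[0,0,0],"turn":0},{"slide":[0,0,0],"turn":0},{"slide":[0,0,0],"turn":0}]'

```text
time_s: 7.6
tool_pos: [0.4843, 0.1038, 0.1106]
eef_rot: [-179.8, 0.1, 165.9]
force: [5.6, -3.8, -3.4]
gripper_width: 0.0137
gripper_force: 20.2
```

>>> step_arm --moves '[{"slide":[0,0,0],"turn":0},{"slide":[0,0,0],"turn":0},{"slide":[0,0,0],"turn":0},{"slide":[0,0,0],"turn":0},{"slide":[0,0,-15],"turn":0},{"slide":[0,0,-20],"turn":0},{"slide":[0,0,-20],"turn":0},{"slide":[0,0,-15],"turn":0},{"slide":[0,0,0],"turn":0},{"slide":[0,0,0],"turn":0}]' --gripper 0.2

```text
time_s: 8.43
tool_pos: [0.4839, 0.1059, 0.1821]
eef_rot: [179.9, 0.1, 166.0]
force: [0.0, -0.7, 0.1]
gripper_width: 0.051
gripper_force: 0.0
```

```bash
python3 - <<'E'
from h import *
s=robot.state();print(s['time_s'],hw(s['tool_pos']),s['tool_pos'],s['eef_rot'],s['gripper_width'],s['force'])
E
```

```text
8.4333 [-0.06593731  0.02635915] [0.48392533 0.1058655  0.18207262] [1.79947165e+02 1.02340939e-01 1.65996217e+02] 0.050988614625807914 [ 0.02589747 -0.70325568  0.11101755]
```

>>> step_arm --moves '[{"slide":[-14,-8,0],"turn":0},{"slide":[-14,-8,0],"turn":0},{"slide":[-13,-9,0],"turn":0},{"slide":[0,0,0],"turn":0},{"slide":[0,0,15],"turn":0},{"slide":[0,0,15],"turn":0},{"slide":[0,0,15],"turn":0},{"slide":[0,0,10],"turn":0},{"slide":[0,0,0],"turn":0},{"slide":[0,0,0],"turn":0}]'

```text
time_s: 9.27
tool_pos: [0.517, 0.0711, 0.1255]
eef_rot: [-180.0, -0.1, 165.9]
force: [0.1, 0.2, -1.2]
gripper_width: 0.0512
gripper_force: 0.0
```

>>> step_arm --moves '[{"slide":[0,0,0],"turn":0},{"slide":[0,0,0],"turn":0},{"slide":[0,0,0],"turn":0},{"slide":[0,0,0],"turn":0},{"slide":[0,0,0],"turn":0},{"slide":[0,0,0],"turn":0},{"slide":[0,0,0],"turn":0},{"slide":[0,0,0],"turn":0},{"slide":[0,0,0],"turn":0},{"slide":[0,0,0],"turn":0}]' --gripper -1 --squeeze 25

```text
time_s: 10.1
tool_pos: [0.518, 0.0711, 0.1275]
eef_rot: [180.0, 0.1, 166.0]
force: [0.4, -2.7, 5.7]
gripper_width: 0.0297
gripper_force: 27.4
```

```bash
python3 - <<'E'
from h import *
s=robot.state();print(s['time_s'],hw(s['tool_pos']),s['tool_pos'],s['eef_rot'],s['gripper_width'],s['force'])
a=np.radians(160.5-np.arange(0,101,10)); r=np.hypot(113,40); p=np.c_[r*np.cos(a),r*np.sin(a)]; print(np.diff(p,axis=0).round(1),(p-p[0])[-1])
for n in("side","top"): cv2.imwrite(f"pics/{n}1.png",cams.grab_frame(n))
a=cv2.imread('pics/top1.png')[170:260,220:300];b=cv2.imread('pics/side1.png')[155:245,215:305]
cv2.imwrite('pics/c1.png',np.hstack([cv2.resize(x,(390,430),interpolation=cv2.INTER_CUBIC) for x in(a,b)]))
E
```

```text
10.1 [-0.02444422  0.00089323] [0.5180024  0.07109566 0.12753983] [1.79998243e+02 1.36799290e-01 1.65965838e+02] 0.029672747670803672 [ 0.44109727 -2.73198659  5.68358248]
[[ 8.7 19. ]
 [11.8 17.2]
 [14.6 14.9]
 [17.  12.1]
 [18.9  9. ]
 [20.1  5.6]
 [20.8  2. ]
 [20.8 -1.6]
 [20.2 -5.2]
 [19.  -8.7]] [172.02234371  64.31651884]
```

View pics/c1.png

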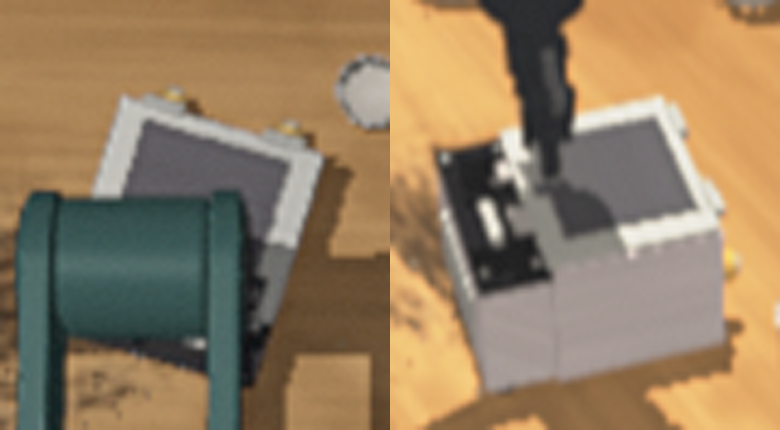

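The knob is between the pads (opening 29.7 mm), and the side view shows the lock slide moved to the left end. Now I'll swing the flap along its arc.

>>> step_arm --moves '[{"slide":[-4,0,-9.7],"turn":0},{"slide":[-4.7,0,-9.3],"turn":0},{"slide":[-5.5,0,-8.8],"turn":0},{"slide":[-6.3,0,-8.4],"turn":0},{"slide":[-7,0,-7.7],"turn":0},{"slide":[-7.6,0,-7.2],"turn":0},{"slide":[-8.2,0,-6.4],"turn":0},{"slide":[-8.8,0,-5.7],"turn":0},{"slide":[0,0,0],"turn":0},{"slide":[0,0,0],"turn":0}]'

```text
time_s: 11.03
tool_pos: [0.568, 0.0579, 0.1903]
eef_rot: [-179.9, 0.0, 165.9]
force: [-2.6, -4.5, 1.4]
gripper_width: 0.0299
gripper_force: 26.1
```

>>> step_arm --moves '[{"slide":[-9.3,0,-4.9],"turn":0},{"slide":[-9.6,0,-4.1],"turn":0},{"slide":[-9.9,0,-3.2],"turn":0},{"slide":[-10.2,0,-2.4],"turn":0},{"slide":[-10.4,0,-1.4],"turn":0},{"slide":[-10.4,0,-0.6],"turn":0},{"slide":[-10.4,0,0.3],"turn":0},{"slide":[-10.4,0,1.3],"turn":0},{"slide":[0,0,0],"turn":0},{"slide":[0,0,0],"turn":0}]'

```text
time_s: 11.87
tool_pos: [0.6463, 0.0372, 0.2052]
eef_rot: [-179.8, 0.1, 165.9]
force: [-1.6, -6.2, 0.9]
gripper_width: 0.0295
gripper_force: 25.2
```

>>> step_arm --moves '[{"slide":[-10.3,0,2.1],"turn":0},{"slide":[-10,0,3.1],"turn":0},{"slide":[-9.7,0,3.9],"turn":0},{"slide":[-9.3,0,4.8],"turn":0},{"slide":[0,0,0],"turn":0},{"slide":[0,0,0],"turn":0},{"slide":[0,0,0],"turn":0},{"slide":[0,0,0],"turn":0},{"slide":[0,0,0],"turn":0},{"slide":[0,0,0],"turn":0}]'

```text
time_s: 12.7
tool_pos: [0.6846, 0.027, 0.1918]
eef_rot: [-179.8, 0.2, 165.9]
force: [-0.6, -7.5, 0.8]
gripper_width: 0.0292
gripper_force: 26.4
```

```bash
python3 - <<'E'
from h import *
s=robot.state();p=hw(s['tool_pos']);z=s['tool_pos'][2]+.019;print(s['time_s'],p,z,s['force'],s['gripper_width'],160.5-np.degrees(np.arctan2(z-.106,p[0]-.088)),np.hypot(z-.106,p[0]-.088))
E
```

```text
12.7 [ 0.14787606 -0.00147364] 0.2107698550405341 [-0.64676003 -7.4978169   0.80954748] 0.029240297488068674 100.2480034945461 0.12067255427161239
```

>>> step_arm --moves '[{"slide":[0,0,0],"turn":0},{"slide":[0,0,0],"turn":0},{"slide":[0,0,0],"turn":0},{"slide":[0,0,0],"turn":0},{"slide":[0,0,-15],"turn":0},{"slide":[0,0,-20],"turn":0},{"slide":[0,0,-25],"turn":0},{"slide":[0,0,-25],"turn":0},{"slide":[0,0,-25],"turn":0},{"slide":[0,0,0],"turn":0}]' --gripper 0.2

```text
time_s: 13.53
tool_pos: [0.6857, 0.0304, 0.3082]
eef_rot: [179.8, 0.7, 166.0]
force: [0.4, 0.4, 1.6]
gripper_width: 0.0512
gripper_force: 0.0
```

>>> step_arm --moves '[{"slide":[15,20,0],"turn":0},{"slide":[20,25,0],"turn":0},{"slide":[20,25,0],"turn":0},{"slide":[20,25,0],"turn":0},{"slide":[20,25,0],"turn":0},{"slide":[20,25,0],"turn":0},{"slide":[20,25,0],"turn":0},{"slide":[20,25,0],"turn":0},{"slide":[15,20,0],"turn":0},{"slide":[0,0,0],"turn":0}]'

```text
time_s: 14.37
tool_pos: [0.5686, 0.2847, 0.3002]
eef_rot: [179.9, -0.1, 166.4]
force: [0.4, -0.6, -0.6]
gripper_width: 0.051
gripper_force: 0.0
```

```bash
python3 - <<'E'
from h import *
s=robot.state();print(s['time_s'],hw(s['tool_pos']),s['tool_pos'],s['eef_rot'],s['gripper_width'],s['force'])
for n in("side","top"): cv2.imwrite(f"pics/{n}2.png",cams.grab_frame(n))
a=cv2.imread('pics/top2.png')[170:260,220:300];b=cv2.imread('pics/side2.png')[135:245,215:310]
cv2.imwrite('pics/c2.png',np.hstack([cv2.resize(x,None,fx=f,fy=f,interpolation=cv2.INTER_CUBIC) for x,f in((a,5.5),(b,4.5))]))
print(proj("top",[list(wh([x,0]))+[.096] for x in(-.016,.004,.012,.020,.040)]))
E
```

```text
14.3667 [-0.02717441  0.22041071] [0.5685991  0.28471998 0.30015864] [ 1.79857140e+02 -1.22632956e-01  1.66402844e+02] 0.05096232291792644 [ 0.35734913 -0.59468614 -0.58165017]
[[257.27439456 224.41170032]
 [258.84144583 218.90331625]
 [259.46811827 216.70160227]
 [260.09468462 214.50089894]
 [261.66054292 209.00388288]]
```

View pics/c2.png

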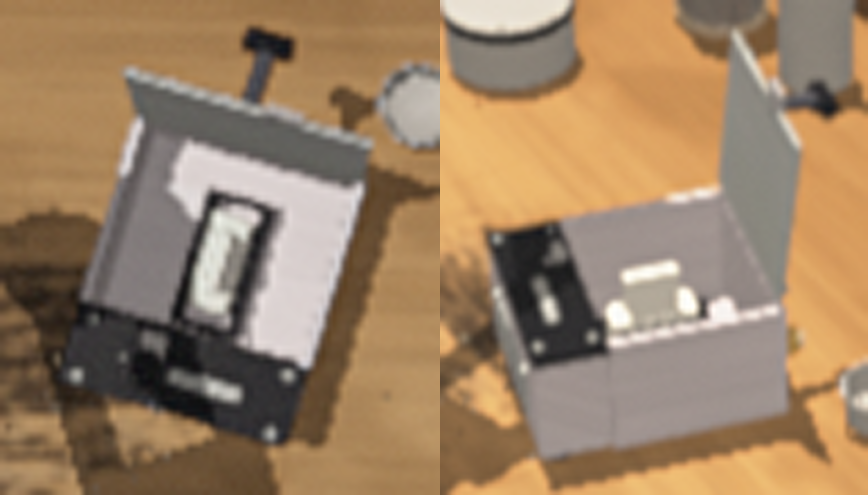

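The flap stands open leaning back, the lock grip is at its left end (top crop (150,355)), and the white insert with its fin is in the slot (top crop (225,258)).

```bash
python3 - <<'E'
from h import *
T=lambda x,y:((x+.5)/5.5-.5+220,(y+.5)/5.5-.5+170); S=lambda x,y:((x-440+.5)/4.5-.5+215,(y+.5)/4.5-.5+135)
for c,z in [((241,203),.064),((205,312),.064),((223,257),.064),((228,261),.096)]: print(hw(plane("top",T(*c),z)).round(4))
for c in [(620,276),(678,266)]: print("side fin top",hw(plane("side",S(*c),.096)).round(4))
for c in [(610,318),(700,303)]: print("side blk",hw(plane("side",S(*c),.064)).round(4))
g=cv2.imread('pics/top2.png')[170:260,220:300]
m=((g.min(2)>165)*255).astype(np.uint8); n,l,st,ce=cv2.connectedComponentsWithStats(m)
for i in range(1,n):
  if st[i,4]>15: print(st[i],ce[i],hw(plane("top",ce[i]+[220,170],.07)).round(4))
E
```

```text
[ 0.0515 -0.0015]
[-0.023   0.0016]
[0.0145 0.0001]
[ 0.0123 -0.0056]
side fin top [-0.0109  0.0001]
side fin top [ 0.031  -0.0021]
side blk [-0.0211 -0.0043]
side blk [ 0.0443 -0.0086]
[72 14  8 11 67] [75.82089552 18.88059701] [ 0.1434 -0.0961]
[22 22  4 10 16] [23.375 26.25 ] [0.0671 0.0771]
[ 31  26  35  41 587] [50.5911414  43.72572402] [ 0.0334 -0.0336]
[ 35  37  12  20 104] [39.61538462 45.85576923] [0.0155 0.002 ]
```

>>> step_arm --moves '[{"slide":[-4,-25,0],"turn":0},{"slide":[-5,-28,0],"turn":0},{"slide":[-5,-28,0],"turn":0},{"slide":[-5,-28,0],"turn":0},{"slide":[-5,-28,0],"turn":0},{"slide":[-5,-28,0],"turn":0},{"slide":[-5,-28,0],"turn":0},{"slide":[-5,-25,0],"turn":0},{"slide":[0,0,0],"turn":0},{"slide":[0,0,0],"turn":0}]'

```text
time_s: 15.3
tool_pos: [0.5565, 0.0562, 0.3004]
eef_rot: [180.0, -0.0, 165.7]
force: [-0.2, 0.7, -0.4]
gripper_width: 0.0514
gripper_force: 0.0
```

```bash
python3 - <<'E'
from h import *
s=robot.state();print(s['time_s'],hw(s['tool_pos']),s['tool_pos'],s['eef_rot'],s['gripper_width'],s['force'])
E
```

```text
15.3 [ 0.01647458 -0.00424543] [0.55645285 0.05618533 0.30042534] [ 1.79989547e+02 -3.16668653e-03  1.65723119e+02] 0.051423400377912876 [-0.16232098  0.69670084 -0.41472754]
```

>>> step_arm --moves '[{"slide":[4,4.5,0],"turn":0},{"slide":[0,0,20],"turn":0},{"slide":[0,0,25],"turn":0},{"slide":[0,0,25],"turn":0},{"slide":[0,0,25],"turn":0},{"slide":[0,0,25],"turn":0},{"slide":[0,0,25],"turn":0},{"slide":[0,0,20],"turn":0},{"slide":[0,0,15],"turn":0},{"slide":[0,0,0],"turn":0}]'

```text
time_s: 16.13
tool_pos: [0.5507, 0.0654, 0.116]
eef_rot: [-179.9, -0.5, 166.1]
force: [-0.4, -0.1, -0.6]
gripper_width: 0.0509
gripper_force: 0.0
```

```bash
python3 - <<'E'
from h import *
s=robot.state();print(s['time_s'],hw(s['tool_pos']),s['tool_pos'],s['eef_rot'],s['gripper_width'],s['force'])
E
```

```text
16.1333 [0.00865322 0.00329668] [0.55069444 0.06539934 0.11597974] [-179.90793471   -0.48509049  166.08203833] 0.05090019240662487 [-0.35973944 -0.06060998 -0.63919782]
```

>>> step_arm --moves '[{"slide":[-1,-1.5,0],"turn":0},{"slide":[0,0,0],"turn":0},{"slide":[0,0,10],"turn":0},{"slide":[0,0,10],"turn":0},{"slide":[0,0,10],"turn":0},{"slide":[0,0,10],"turn":0},{"slide":[0,0,8],"turn":0},{"slide":[0,0,0],"turn":0},{"slide":[0,0,0],"turn":0},{"slide":[0,0,0],"turn":0}]'

```text
time_s: 16.97
tool_pos: [0.5544, 0.0621, 0.0728]
eef_rot: [180.0, 0.0, 166.0]
force: [-0.4, 0.3, -0.2]
gripper_width: 0.0508
gripper_force: 0.0
```

```bash
python3 - <<'E'
from h import *
s=robot.state();print(s['time_s'],hw(s['tool_pos']),s['tool_pos'],s['eef_rot'],s['gripper_width'],s['force'])
E
```

```text
16.9667 [0.01304602 0.0010444 ] [0.55440976 0.06214881 0.07277489] [1.79988874e+02 2.11034449e-02 1.65967129e+02] 0.05081206299240749 [-0.43898619  0.32427129 -0.24514869]
```

>>> step_arm --moves '[{"slide":[0,0,4],"turn":0},{"slide":[0,0,0],"turn":0},{"slide":[0,0,0],"turn":0},{"slide":[0,0,0],"turn":0},{"slide":[0,0,0],"turn":0},{"slide":[0,0,0],"turn":0},{"slide":[0,0,0],"turn":0},{"slide":[0,0,0],"turn":0},{"slide":[0,0,0],"turn":0},{"slide":[0,0,0],"turn":0}]' --gripper -1 --squeeze 40

```text
time_s: 17.8
tool_pos: [0.5543, 0.0622, 0.0688]
eef_rot: [180.0, 0.0, 166.0]
force: [0.6, 0.7, 0.4]
gripper_width: 0.0095
gripper_force: 42.1
```

>>> step_arm --moves '[{"slide":[0,0,0],"turn":0},{"slide":[0,0,0],"turn":0},{"slide":[0,0,0],"turn":0},{"slide":[0,0,0],"turn":0},{"slide":[0,0,-4],"turn":0},{"slide":[0,0,-6],"turn":0},{"slide":[0,0,-6],"turn":0},{"slide":[0,0,-6],"turn":0},{"slide":[0,0,-6],"turn":0},{"slide":[0,0,0],"turn":0}]'

```text
time_s: 18.63
tool_pos: [0.5553, 0.0622, 0.0988]
eef_rot: [179.9, 0.2, 166.0]
force: [0.1, 0.3, -0.9]
gripper_width: 0.0095
gripper_force: 42.1
```

>>> step_arm --moves '[{"slide":[0,0,-6],"turn":0},{"slide":[0,0,-12],"turn":0},{"slide":[0,0,-15],"turn":0},{"slide":[0,0,-15],"turn":0},{"slide":[0,0,-15],"turn":0},{"slide":[0,0,-15],"turn":0},{"slide":[0,0,-15],"turn":0},{"slide":[0,0,-15],"turn":0},{"slide":[0,0,-10],"turn":0},{"slide":[0,0,0],"turn":0}]'

```text
time_s: 19.47
tool_pos: [0.5555, 0.0622, 0.2184]
eef_rot: [179.9, 0.3, 166.0]
force: [1.0, 0.7, 0.1]
gripper_width: 0.0094
gripper_force: 42.1
```

>>> step_arm --moves '[{"slide":[0,-6,0],"turn":0},{"slide":[0,-12,0],"turn":0},{"slide":[0,-18,0],"turn":0},{"slide":[0,-18,0],"turn":0},{"slide":[0,-18,0],"turn":0},{"slide":[0,-18,0],"turn":0},{"slide":[0,-18,0],"turn":0},{"slide":[0,-18,0],"turn":0},{"slide":[-3,-18,0],"turn":0},{"slide":[-5,-18,0],"turn":0}]'

```text
time_s: 20.3
tool_pos: [0.521, -0.0985, 0.2131]
eef_rot: [-180.0, -0.2, 165.9]
force: [-0.4, -0.6, -0.0]
gripper_width: 0.0094
gripper_force: 42.0
```

>>> step_arm --moves '[{"slide":[-5,-18,0],"turn":0},{"slide":[-5,-18,0],"turn":0},{"slide":[-5,-18,0],"turn":0},{"slide":[-5,-18,0],"turn":0},{"slide":[-5,-18,0],"turn":0},{"slide":[-5,-18,0],"turn":0},{"slide":[-3,-18,0],"turn":0},{"slide":[0,-12,0],"turn":0},{"slide":[0,-8,0],"turn":0},{"slide":[0,0,0],"turn":0}]'

```text
time_s: 21.13
tool_pos: [0.5181, -0.2481, 0.2136]
eef_rot: [180.0, -0.1, 165.8]
force: [1.0, -0.2, -1.7]
gripper_width: 0.0092
gripper_force: 42.0
```

>>> step_arm --moves '[{"slide":[0,0,0],"turn":0},{"slide":[0,0,0],"turn":0},{"slide":[0,0,0],"turn":0},{"slide":[0,0,0],"turn":0},{"slide":[0,0,0],"turn":0},{"slide":[0,0,0],"turn":0},{"slide":[0,0,0],"turn":0},{"slide":[0,0,0],"turn":0},{"slide":[0,0,0],"turn":0},{"slide":[0,0,0],"turn":0}]'

```text
time_s: 21.97
tool_pos: [0.5193, -0.2466, 0.2146]
eef_rot: [180.0, 0.0, 166.0]
force: [-0.2, 0.2, -0.6]
gripper_width: 0.0091
gripper_force: 42.0
```

```bash
python3 - <<'E'
from h import *
s=robot.state();print(s['time_s'],s['tool_pos'],(np.array([.518,-.2515])-s['tool_pos'][:2])@RH,s['eef_rot'],s['gripper_width'],s['force'])
for n in("side","top"): cv2.imwrite(f"pics/{n}3.png",cams.grab_frame(n))
a=cv2.imread('pics/top3.png')[160:290,220:420];b=cv2.imread('pics/side3.png')[100:340,200:380]
cv2.imwrite('pics/c3.png',np.hstack([cv2.resize(x,(w,520),interpolation=cv2.INTER_CUBIC) for x,w in((a,400),(b,390))]))
E
```

```text
21.9667 [ 0.51930934 -0.24655272  0.21458989] [-7.02506290e-05 -5.11712695e-03] [1.79995391e+02 8.65437909e-04 1.65974605e+02] 0.009113249031585459 [-0.17149641  0.19553739 -0.60983314]
```

View pics/c3.png

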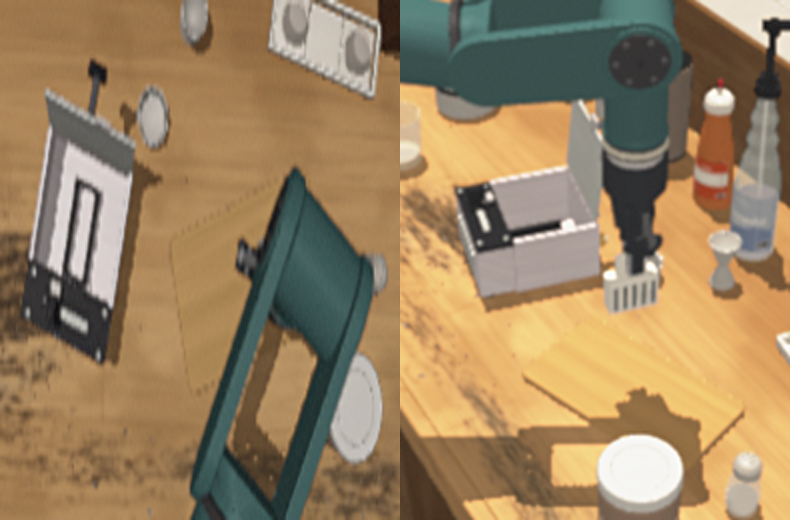

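The side view shows the insert held upright over the board, with the flap open and the slot empty. I'll make a 5 mm correction and let it settle before handing in.

>>> step_arm --moves '[{"slide":[0,-2,0],"turn":0},{"slide":[0,-2,0],"turn":0},{"slide":[0,-1,0],"turn":0},{"slide":[0,0,0],"turn":0},{"slide":[0,0,0],"turn":0},{"slide":[0,0,0],"turn":0},{"slide":[0,0,0],"turn":0},{"slide":[0,0,0],"turn":0},{"slide":[0,0,0],"turn":0},{"slide":[0,0,0],"turn":0}]'

```text
time_s: 22.9
tool_pos: [0.5181, -0.2514, 0.2146]
eef_rot: [180.0, 0.0, 166.0]
force: [-0.3, -0.3, -0.9]
gripper_width: 0.0089
gripper_force: 42.0
```

```bash
python3 - <<'E'
from h import *
s=robot.state();print(s['tool_pos'],s['gripper_width'],s['force'],s['joint_velocities'].round(2));print(job.finish_job())
E
```

```text
[ 0.51810586 -0.25138204  0.21460513] 0.008894206328293809 [-0.3425868  -0.25794633 -0.89283684] [-0.02  0.06 -0.06  0.08 -0.05  0.06]
the job is handed in; nothing more can be done
None
```

I handed the job in at about 23 s: the lock slide is at its end stop, the flap is open (leaning back about 10° past upright), and the gripper is holding the insert upright and still over the middle of the board, about 15 cm above it.

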